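Seat the tape cassette in the label printer

TASK

The tape cassette in the label printer has not been pushed home. Press the catch at the front of the printer so that the lid springs ajar, push the lid back with your fingertips until it leans on its stop past upright, press the cassette straight down until it snaps flush into its bay, then push the lid forward and press it shut until the catch snaps over it. Do not lift the cassette out of its bay, and leave everything else on the table, the spare cassette included, where it is.

Things in the scene. Friction and masses are not known exactly. Their poses are not given: they have to be found in the camera images.
- printer: White label printer, fixed to the table, 170 mm deep (x), 140 mm wide (y). Origin under the middle of its foot, at table height; x points from its front to its rear (the front faces roughly towards the robot), z up. Its deck, with the bay, is 60 mm high and ends 42 mm ahead of the origin; ahead of that are the catch and, more than 25 mm to either side, two cheeks 54 mm high.
- bay_floor (a point): Middle of the floor of the cassette bay in the printer's deck: 8 mm behind the printer's origin, 36 mm high (24 mm below the deck). The bay measures 69 mm (x) by 88 mm (y). Axes as the printer's. Hidden under the lid until it is opened.
- catch_pad (a point): Middle of the top of the catch's grey ribbed push pad, 69 mm ahead of the printer's origin, 61 mm high; 29 mm (x) by 46 mm (y), faces up. The catch is a sprung rocker: 3 to 5 N push the pad down, 8 mm at most; about 4 mm frees the lid, and it springs back when let go. Behind the pad its nose (18 mm wide, 51 to 41 mm ahead of the origin, 73 mm high) hooks over a bead on the lid's front.
- catch (a joint): Tilt of the catch (rad): 0 at rest, 0.3 pressed fully.
- lid_hinge (a point): Middle of the lid's hinge line, along the printer's y, 62 mm behind the printer's origin, 64 mm high. The hinge swings freely; its spring lifts the freed lid (90 g) to about 0.6 rad and does nothing above that. Let go before upright, the lid falls back to about 0.6; pushed past upright, it leans on its stop.
- lid_front (a point): Middle of the upper edge of the lid's front (the edge away from the hinge). The lid is a grey hood, 102 mm from hinge line to front, 112 mm wide, 12 mm deep (top plate 3 mm, open underneath, clear window); closed, its flat top is 73 mm high (9 mm above the hinge line) and its front is 40 mm ahead of the printer's origin.
- lid (a joint): Lid angle (rad): 0 closed and latched, about 0.6 when sprung ajar (front edge 57 mm higher), 1.57 upright, 1.75 at its rear stop, leaning back by 10 degrees. To shut it, press straight down on its top some 20 mm behind its front edge: 10 to 15 N at the end, until it goes no farther, make the bead snap under the catch's nose.
- cassette: Plain grey tape cassette in the bay, loose, 66 mm (printer's x) by 86 mm (y) by 24 mm, 60 g, with a paper label and a white hub on top. Origin in the middle of its underside. It starts 8 mm proud on two sprung ribs (origin 44 mm high, top 68 mm); pressed near its middle with 6 to 12 N it snaps down to the bay's floor (origin 36 mm, top 60 mm, flush with the deck) and is held there.
- spare_cassette: A second cassette of the same shape and size, lying on the table to the right; stays there. Origin at the middle of its underside.
- glue_stick: Upright glue stick, 29 mm across, 89 mm tall, close by the printer's right side; origin at the middle of its foot. Stays there.
- notes_yellow: Block of sticky notes, 78 x 78 x 24 mm, close by the printer's left side; origin at the middle of its underside. Stays there.
- coffee_mug: Mug, 92 mm across, 127 mm with its handle, 95 mm tall, on the left; origin at the middle of its underside. Stays there.
- stapler: Stapler, 156 x 39 x 44 mm, on the right; origin at the middle of its underside. Stays there.
- scissors: Scissors lying flat, 199 mm long, front right; origin at the middle of their underside. Stay there.
- hard_drive: Portable hard drive, 116 x 80 x 17 mm, front left; origin at the middle of its underside. Stays there.
- pen_b: Pen lying on the table in front of the printer, to the right, 145 mm long, 9 mm thick; origin at the middle of its underside. Stays there.
Things that resemble listed ones, but are neither listed nor needed, are in the scene too. Of the things like the printer, leave any that is purple; of the rest the larger one is meant.

How it is judged:
On the way, in this order (a step that is already met when the one before it is completed fails the run):
1. the catch is pressed and the lid has sprung ajar (value of joint lid above 0.4 rad), for 0.2 s.
2. the lid is pushed back past upright, to its stop (value of joint lid above 1.65 rad), for 0.3 s.
3. with the lid back, the cassette is pressed home in its bay (value of joint lid above 1.5 rad and z of cassette in the frame of printer below 0.0375 m and angle between cassette's own z axis and vertical below 0.03 rad), for 0.2 s.
At the end, for the whole second after the job is handed in: The cassette rests level on the bay's floor (underside within 1.5 mm of it), and the lid is shut (under 0.02 rad) with the catch sprung back over it (value of joint lid below 0.02 rad and value of joint catch below 0.03 rad and z of cassette in the frame of printer between 0.034 and 0.0375 m and angle between cassette's own z axis and vertical below 0.03 rad and angle between the x axis of cassette and the x axis of printer, either way round below 0.06 rad and linear speed of cassette below 0.01 m/s); the robot touches nothing.
It fails at once if the cassette is lifted out of its bay (z of cassette in the frame of printer above 0.05 m).
It fails at once if the spare cassette is moved or lifted (distance of spare_cassette from where it was at the start of the episode above 0.03 m).
It fails at once if another thing on the table is pushed, lifted or knocked over (distance of any of glue_stick, notes_yellow, coffee_mug, stapler, scissors, hard_drive, pen_b from where it was at the start of the episode above 0.03 m or angle between glue_stick's own z axis and vertical above 0.5 rad).
It also fails if it takes over 61 s, if anything falls off the work surface, if the arm or the gripper's body presses on something with over 40 N, if the wrist force passes 120 N, or if a joint passes its speed limit or range.

ROBOT

A 6-joint arm with a two-finger parallel gripper is mounted at the origin on a cart in front of the work surface, level with it; the furniture and walls round the work are solid. World frame = base frame: x ahead of the robot, y to its left, z up, the work surface at z = 0. Lengths are in m, angles in rad, forces in N, time in s.
With the tool pointing down it reaches from about 0.25 to 0.775 m from the base axis. Payload 4 kg.
Tool frame: the origin (TCP) lies at the centre of the arm's flange, where the gripper is bolted on; the fingertips stand 199 mm ahead of it and the grasp point (between the pads) lies 180 mm ahead of it (robot.tcp_to_tips is the distance from the TCP to the fingertips, in m); z points along the fingers, y is the line along which they close (so a half turn about z gives the same grasp; the last joint's range is limited). The gripper opens to 94 mm and grips with 3 to 60 N. Pads are 16 mm wide; open, the fingers measure 119 mm over their backs; the gripper's body (75 mm by 177 mm) begins 78 mm behind the grasp point.
Start: joints at [1.157, 0.087, 1.371, -0, 1.684, -0.103], TCP at [0.168, 0.524, 0.405] pointing down, gripper open.
Joint ranges: [-3.1, 3.1], [-0.76, 2.03], [0.27, 2.55], [-1.08, 4.22], [0.17, 2.65], [-2.57, 2.57]. Speed limits (rad/s): [2.79, 2.79, 3.14, 3.14, 3.14, 3.14].

INTERFACE

Orientations are given as [roll, pitch, yaw] about the fixed x, y, z axes, in that order (R = Rz(yaw) Ry(pitch) Rx(roll)).
In Python, from bench import telemetry, snapshot, ticket, robot gives the robot as it stands.
- The arm moves only by the tool apply_moves, never from a script. Its argument "moves" is a list that holds one entry, the list of rows, each a list of 5 numbers: the shift along the tool's x, y, z in units of 50 mm (1.0 is 50 mm), then the turn about the tool's z in units of 10 degrees (1.0 is 10 degrees), then the closure, from 0 (fully open) to 1 (shut). A call has 1 to 10 rows; each row is the pose to reach, as a shift and turn from the pose commanded when the call began, along the tool's axes at that moment; what a row does not reach only later rows make up. A row lasts 1/8 s, in which the tool goes at most 62.5 mm and 10.7 degrees, less where a joint would pass 70% of its speed; a pose out of reach is approached as far as the arm can. A call with a gripper value outside its range is refused whole. The fingers move at their own pace and stop on an object; the grip force is fixed at half the most. Time passes only in rows, so rows that repeat a pose let the fingers close. It gives the time, the measured TCP pose, the force, the opening and the grip force at its end, in the units of the state.
- telemetry.get_obs(): the state, without advancing time (a new reading comes with each control period).
- snapshot(name): name is "side" or "top"; returns a dict with "image" (384x512x3 uint8, red, green, blue), "fovy" (degrees; the focal length in pixels is half the picture's height over the tangent of half this angle, whatever the lens; pixels are square), "cx", "cy" (the principal point, pixels), "R" (3x3) and "t" (3): a world point X has camera coordinates R X + t. Camera axes: x right, y down, z forward; pixel columns grow to the right and rows downward; lengths in m; the calibration is good to about 2 mm. A picture is of the moment at which its call begins. There is no depth.
- ticket.close_job(): hands the job in; it is judged then, once.
The state is a dict: "time": time; "joint_positions": joint angles; "qvel": joint speeds; "joint_torque": joint torques, N m; "tool_pos": TCP position; "ee_rot": TCP orientation; "wrist_force": force on the tool from outside, world axes, zero at the start; "wrist_torque": the same for the moment, N m; "width": finger opening in m; "finger_force": force on a finger pad.
Only numpy, scipy, OpenCV 4.12 (cv2) and the standard library are available. Lean on these libraries where they do the work, as an engineer would, in place of code of your own. Each camera call takes 0.05 s, during which the arm holds its last target. There are 200 camera calls.

## Working session

There is one attempt and no reset: what is moved stays moved. The work goes in short steps, Python scripts to look and compute and a tool call to move; the robot and the scene stay as the last step left them, time stands still between calls to the robot, and variables do not carry over. Pictures are saved under pics/ and viewed, at most 10 in all, crops included, and the job is handed in when it is done.

Besides the shell and the picture viewer there is one more tool, called after "Request:" as name(argument=value, ...), one argument or row to a line, values as JSON. apply_moves: Moves the arm, as the interface text tells. Its arguments: {"type":"object","properties":{"moves":{"type":"array","items":{"type":"array","items":{"type":"array","items":{"type":"number"}}}}},"required":["moves"]}

```bash
mkdir -p pics
cat > h.py <<'E'
import numpy as np,cv2
from bench import telemetry,snapshot,ticket,robot
def snap(n,f):
    s=snapshot(n); cv2.imwrite('pics/'+f+'.npy.png',s['image'][:,:,::-1]); np.savez('pics/'+f,**s); return s
def K(s): 
    h,w=s['image'].shape[:2]; return h/2/np.tan(np.radians(s['fovy'])/2)
def proj(s,X):
    c=np.atleast_2d(X)@np.array(s['R']).T+np.array(s['t']); f=K(s)
    return np.c_[s['cx']+f*c[:,0]/c[:,2],s['cy']+f*c[:,1]/c[:,2]]
def unproj(s,p,z):
    R=np.array(s['R']);t=np.array(s['t']);f=K(s)
    d=R.T@np.array([(p[0]-s['cx'])/f,(p[1]-s['cy'])/f,1]);o=-R.T@t
    return o+d*(z-o[2])/d[2]
E
python3 - <<'E'
from h import *
a=snap('top','t0');b=snap('side','s0')
for s in(a,b): print(s['fovy'],s['cx'],s['cy'],-np.array(s['R']).T@s['t'], np.round(s['R'],2).tolist(), [k for k in s])
cv2.imwrite('pics/a1.png',cv2.resize(a['image'][:,:,::-1],(800,600),interpolation=3))
cv2.imwrite('pics/b1.png',cv2.resize(b['image'][:,:,::-1],(800,600),interpolation=3))
print(telemetry.get_obs())
E
```

```text
50.92978316122881 253.87829456361183 195.67186209978124 [ 0.30744221 -0.02904558  1.47751169] [[0.02, -1.0, -0.02], [-0.99, -0.02, -0.11], [0.11, 0.02, -0.99]] ['image', 'fovy', 'cx', 'cy', 'R', 't']
43.234178004628724 249.33989108649286 185.61798529687658 [ 0.44443015 -1.32601274  0.73139187] [[1.0, -0.04, -0.01], [-0.03, -0.44, -0.9], [0.04, 0.9, -0.44]] ['image', 'fovy', 'cx', 'cy', 'R', 't']
{'time': 0.1, 'joint_positions': array([ 1.15688581e+00,  8.78819282e-02,  1.37203848e+00, -2.23625825e-05,
        1.68361030e+00, -1.03128768e-01]), 'qvel': array([-0.00069901, -0.00081746, -0.0024183 ,  0.00012339, -0.00055754,
       -0.00032334]), 'joint_torque': array([ 2.96973340e-03, -3.41251802e+01, -3.03301585e+01,  7.22001493e-02,
        3.04199662e-02, -1.01307837e-04]), 'tool_pos': array([0.16817727, 0.52356045, 0.40365319]), 'ee_rot': array([-3.13966261e+00, -1.77408060e-04,  2.83080824e+00]), 'wrist_force': array([-0.33509006, -0.16384351, -0.01320065]), 'wrist_torque': array([0.00497231, 0.02525459, 0.0230888 ]), 'finger_force': 0.0, 'width': 0.09397095600061744}
```

View pics/a1.png

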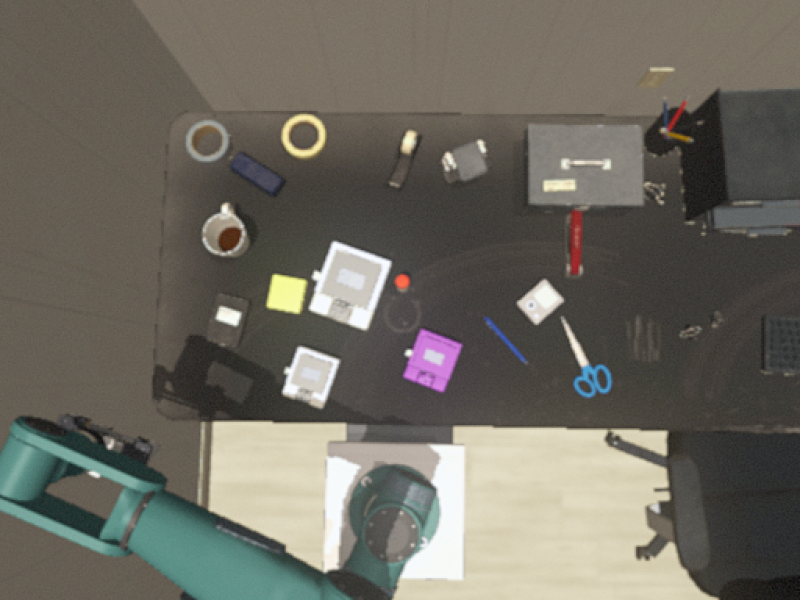

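View pics/b1.png

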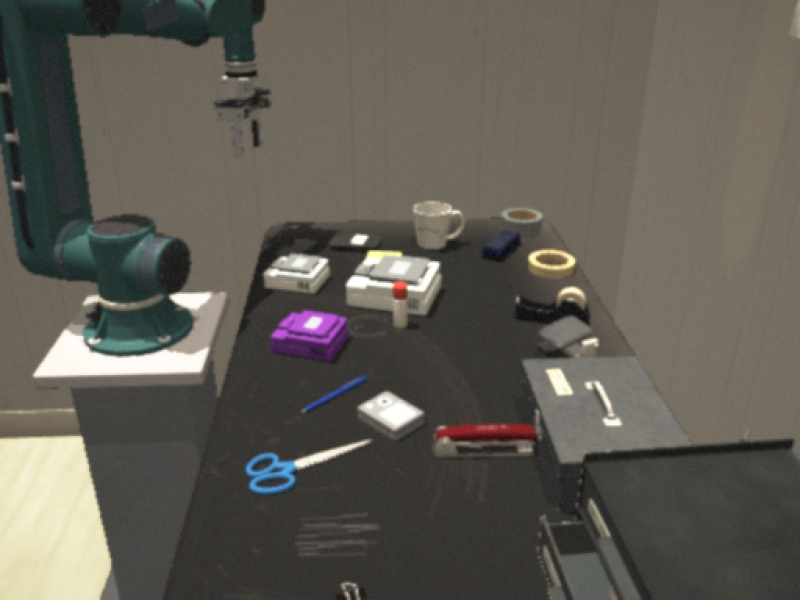

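The target is the large white printer, at about (350,285) in the 800x600 top view and (395,283) in the side view. A smaller white one sits in front of it and a purple one to its right. I'll enlarge the target.

Run:
```python
from h import *
a=cv2.imread('pics/t0.npy.png');b=cv2.imread('pics/s0.npy.png')
A=cv2.resize(a[145:220,190:265],(600,600),interpolation=3)
B=cv2.resize(b[150:215,215:290],(692,600),interpolation=3)
cv2.imwrite('pics/a2.png',A);
```

```text
(no output)
```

View pics/a2.png

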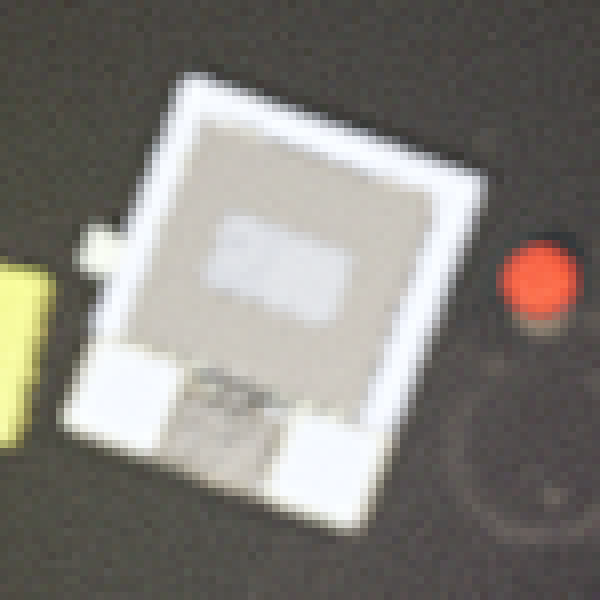

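The lid's top corners are at about (200,120), (438,195), (362,420) and (132,338) in the crop. The rear deck corners are at (188,75) and (487,180), and the front cheek corners at (62,428) and (360,530).

```bash
cat >> h.py <<'E'
def P2W(p,X):
    c,s=np.cos(p[2]),np.sin(p[2]); X=np.atleast_2d(X)
    return np.c_[p[0]+c*X[:,0]-s*X[:,1],p[1]+s*X[:,0]+c*X[:,1],X[:,2]]
E
python3 - <<'E'
from h import *
from scipy.optimize import least_squares
s=dict(np.load('pics/t0.npz'))
im=[(200,120),(438,195),(362,420),(132,338),(188,75),(487,180),(62,428),(360,530)]
im=np.array([(190+(x+.5)/8-.5,145+(y+.5)/8-.5) for x,y in im])
X=np.array([(.062,.056,.073),(.062,-.056,.073),(-.04,-.056,.073),(-.04,.056,.073),(.085,.07,.06),(.085,-.07,.06),(-.085,.07,.054),(-.085,-.07,.054)])
f=lambda p:(proj(s,P2W(p,X))-im).ravel()
r=least_squares(f,[.5,.1,-.3]);print(r.x,np.round(r.fun.reshape(-1,2),2))
p=r.x;np.save('p.npy',p)
for n,v in dict(catch=(-.069,0,.061),lf=(-.04,0,.073),hinge=(.062,0,.064),bay=(.008,0,.036)).items(): print(n,P2W(p,v))
b=dict(np.load('pics/s0.npz'));im2=cv2.imread('pics/s0.npy.png')[150:215,215:290]
B=cv2.resize(im2,(692,600),interpolation=3);k=600/65
for q in proj(b,P2W(p,np.vstack([X,[[-.069,0,.061],[-.085,-.07,0],[.085,-.07,0]]]))):
    cv2.circle(B,(int((q[0]-215+.5)*k),int((q[1]-150+.5)*k)),4,(0,0,255),-1)
cv2.imwrite('pics/b2.png',B)
m=np.array([402,282])/800*512; print('glue',unproj(s,m,.089))
print(robot.tcp_to_tips,[x for x in dir(robot) if x[0]!='_'])
E
```

```text
[ 0.50880895  0.10770253 -0.31431709] [[ 0.05  0.33]
 [ 0.12  1.04]
 [ 0.06  0.09]
 [-1.17  0.07]
 [ 0.46 -0.55]
 [-0.03 -1.23]
 [ 0.36  0.11]
 [ 0.18  0.13]]
catch [[0.44318942 0.12903506 0.061     ]]
lf [[0.47076864 0.12006921 0.073     ]]
hinge [[0.56777143 0.08853417 0.064     ]]
bay [[0.51641701 0.10522919 0.036     ]]
glue [ 0.51135274 -0.01095329  0.089     ]
0.1992 ['IKError', 'tcp_to_tips']
```

View pics/b2.png

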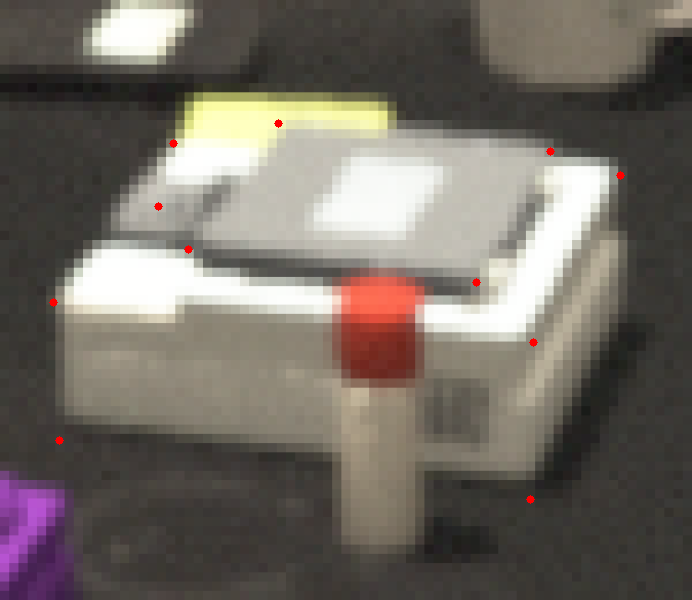

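The projection sits about 1 px low in the side view. A joint fit with the side-view corners should fix that.

```bash
cat > fit.py <<'E'
from h import *
from scipy.optimize import least_squares
s=dict(np.load('pics/t0.npz'));b=dict(np.load('pics/s0.npz'))
im=[(200,120),(438,195),(362,420),(132,338),(188,75),(487,180),(62,428),(360,530)]
im=np.array([(190+(x+.5)/8-.5,145+(y+.5)/8-.5) for x,y in im])
X=np.array([(.062,.056,.073),(.062,-.056,.073),(-.04,-.056,.073),(-.04,.056,.073),(.085,.07,.06),(.085,-.07,.06),(-.085,.07,.054),(-.085,-.07,.054)])
k=600/65
im2=np.array([(282,125),(192,243),(478,280),(618,163),(528,334),(62,302)])
im2=np.array([215+im2[:,0]/k-.5,150+im2[:,1]/k-.5]).T
X2=X[[3,2,1,4,5,7]]
f=lambda p:np.r_[(proj(s,P2W(p,X))-im).ravel(),(proj(b,P2W(p,X2))-im2).ravel()]
r=least_squares(f,[.5,.1,-.3],loss='soft_l1');print(r.x,np.round(f(r.x).reshape(-1,2),2).tolist())
p=r.x;np.save('p.npy',p)
for n,v in dict(catch=(-.069,0,.061),lf=(-.04,0,.073),hinge=(.062,0,.064),bay=(.008,0,.036)).items(): print(n,P2W(p,v))
E
python3 fit.py
```

```text
[ 0.50911517  0.10837162 -0.31232117] [[-0.18, 0.26], [-0.09, 0.91], [-0.1, -0.03], [-1.35, 0.02], [0.22, -0.62], [-0.25, -1.37], [0.2, 0.07], [0.05, 0.02], [-0.3, -0.27], [-0.22, 0.68], [-0.0, 0.17], [0.34, 1.29], [0.69, 0.79], [-0.77, -0.03]]
catch [[0.44345318 0.12957313 0.061     ]]
lf [[0.47105025 0.12066235 0.073     ]]
hinge [[0.56811579 0.08932098 0.064     ]]
bay [[0.51672815 0.10591347 0.036     ]]
```

The tool is already square to the printer: tool x is the printer's -x and tool y is its +y. I'll move above the catch with the fingers shut.

Request:
apply_moves(
  moves=[
    [[-1,-0.8,0,0,1],[-2,-1.5,0,0,1],[-3,-2.3,0,0,1],[-4,-3.1,0,0,1],[-5,-3.8,0,0,1],[-6,-4.6,0,0,1],[-7,-5.4,0,0,1],[-7.58,-5.81,0,0,1],[-7.58,-5.81,1.0,0,1],[-7.58,-5.81,1.6,0,1]],
  ],
)

```text
time: 1.35
tool_pos: [0.44, 0.1302, 0.3221]
ee_rot: [-3.14, -0.003, 2.829]
wrist_force: [0.9, 0.3, -0.6]
width: 0.0006
finger_force: 0.0
```

```bash
cat >> h.py <<'E'
def st():
    o=telemetry.get_obs();p=np.load('p.npy');c,s=np.cos(p[2]),np.sin(p[2]);d=o['tool_pos'][:2]-p[:2]
    print('t',o['time'],'tip printer mm',np.round(1e3*np.r_[c*d[0]+s*d[1],-s*d[0]+c*d[1],o['tool_pos'][2]-.1992],1),'rot',np.round(o['ee_rot'],3),'F',np.round(o['wrist_force'],1),'w',o['width'])
E
python3 - <<'E'
from h import *
st()
s=snap('side','s1');t=snap('top','t1')
A=np.hstack([cv2.resize(s['image'][110:215,195:300],(400,400),interpolation=3),cv2.resize(t['image'][140:230,185:275],(400,400),interpolation=3)])
cv2.imwrite('pics/c1.png',A[:,:,::-1])
E
```

```text
t 1.35 tip printer mm [-72.5  -0.4 122.9] rot [-3.140e+00 -3.000e-03  2.829e+00] F [ 0.9  0.3 -0.6] w 0.0005500889497857724
```

View pics/c1.png

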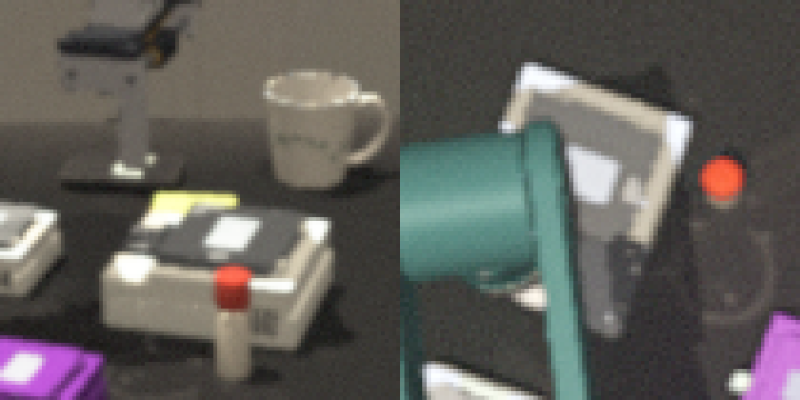

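The side view shows the closed fingers above the catch pad. I'll press it.

Request:
apply_moves(
  moves=[
    [[0,0,0.6,0,1],[0,0,1.1,0,1],[0,0,1.2,0,1],[0,0,1.3,0,1],[0,0,1.37,0,1],[0,0,1.37,0,1],[0,0,1.37,0,1]],
  ],
)

```text
time: 2.33
tool_pos: [0.4402, 0.1315, 0.2571]
ee_rot: [3.14, 0.0, 2.831]
wrist_force: [-4.3, 1.4, 5.4]
width: 0.0002
finger_force: 2.9
```

Run:
```python
from h import *
st()
```

```text
t 2.325 tip printer mm [-72.7   0.9  57.9] rot [3.14  0.    2.831] F [-4.3  1.4  5.4] w 0.00023359735499751865
```

Run:
```python
from h import *
s=snap('side','s2');st()
cv2.imwrite('pics/c2.png',cv2.resize(s['image'][110:215,195:300],(600,600),interpolation=3)[:,:,::-1])
```

```text
t 2.375 tip printer mm [-72.8   0.9  57.8] rot [ 3.14  -0.     2.831] F [-4.   1.8  5.4] w 0.0005491355296137945
```

View pics/c2.png

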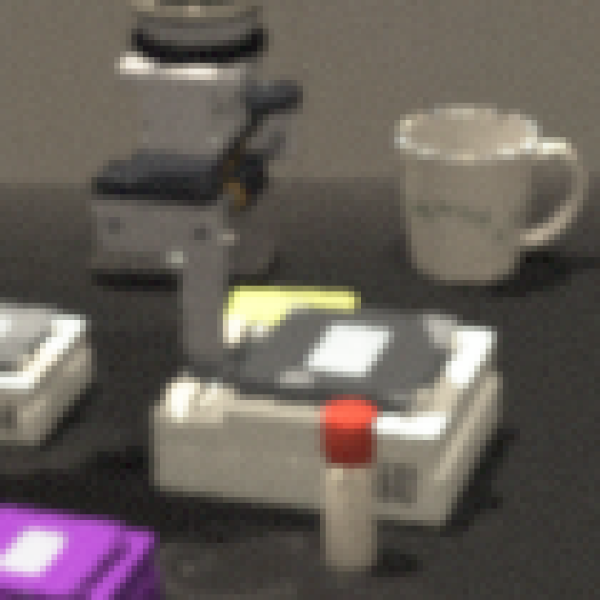

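The lid is still latched with the pad about 3 mm down, so I'll press further.

Request:
apply_moves(
  moves=[
    [[0,0,0.04,0,1],[0,0,0.08,0,1],[0,0,0.08,0,1],[0,0,0.08,0,1]],
  ],
)

```text
time: 2.88
tool_pos: [0.4396, 0.1317, 0.2532]
ee_rot: [3.14, -0.002, 2.831]
wrist_force: [-6.2, 2.4, 8.4]
width: 0.0004
finger_force: 4.9
```

Run:
```python
from h import *
st()
```

```text
t 2.875 tip printer mm [-73.3   0.9  54. ] rot [ 3.140e+00 -2.000e-03  2.831e+00] F [-6.2  2.4  8.4] w 0.0003773565407567732
```

Run:
```python
from h import *
a=np.load('pics/s2.npz')['image'].astype(int)
s=snap('side','s3');d=abs(s['image'].astype(int)-a).sum(2)>60
ys,xs=np.nonzero(d);print(d.sum(), xs.min() if len(xs) else 0,xs.max() if len(xs) else 0,ys.min() if len(xs) else 0,ys.max() if len(xs) else 0)
p=np.load('p.npy')
for th in(0,.3,.6):
  c,q=np.cos(th),np.sin(th)
  L=[(.062+x*c+z*q,y,.064-x*q+z*c) for x,z in[(-.102,.009),(-.04,.009)] for y in(.056,-.056)]
  print(th,np.round(proj(s,P2W(p,L))).tolist())
c=s['image'][150:190:3,225:285:5].sum(2)//3;print(c)
```

```text
1455 24 276 3 225
0 [[245.0, 163.0], [235.0, 177.0], [263.0, 165.0], [254.0, 179.0]]
0.3 [[247.0, 155.0], [237.0, 168.0], [264.0, 162.0], [255.0, 175.0]]
0.6 [[251.0, 148.0], [242.0, 161.0], [266.0, 159.0], [258.0, 173.0]]
[[103  97  97  74  65  92  82  68  73 111 121 115]
 [ 95  83  82  71  61 102 101  69  55 112 119 118]
 [ 80 102  76  73  99 100 103  98  57 107 117 118]
 [ 40 100  40  46 103  99 121 205  98  63  73  74]
 [ 54 101 173 223  96  99 243 230 167 140  56  50]
 [ 65  99 240 224  73  97 231 238 161 148 106  50]
 [ 55  96 228 214 223  68 104 232 103 120 217 220]
 [ 47 100  93 198 120 109  75 113 102 102 218 174]
 [ 44  68  84 193  91 134  93  90  98 101 253 114]
 [207 147 125 162  80  94 104  69 122 110 245 174]
 [246 211 199 199 229 155 133  91  76 165 137 146]
 [159 174 132 141 154 169 145 201 233 251 139 116]
 [126 125 127 129 127 118  74 100 178 210 171  81]
 [131 128 134 128 131 125  61  85 126 129 145  33]]
```

The lid region has changed, so it looks sprung ajar. I'll release the catch, rise in front of the lid, and look.

Request:
apply_moves(
  moves=[
    [[0,0,-0.1,0,1],[0,0,-0.3,0,1],[0,0,-0.6,0,1],[0,0,-0.9,0,1],[0,0,-0.9,0,1]],
  ],
)

```text
time: 3.55
tool_pos: [0.4408, 0.1312, 0.2992]
ee_rot: [3.14, 0.004, 2.831]
wrist_force: [-0.2, 0.3, 0.7]
width: 0.0003
finger_force: 0.0
```

Run:
```python
from h import *
s=snap('side','s4');st()
cv2.imwrite('pics/c3.png',cv2.resize(s['image'][110:215,195:300],(600,600),interpolation=3)[:,:,::-1])
```

```text
t 3.6 tip printer mm [-72.3   0.6  98.9] rot [3.141e+00 2.000e-03 2.831e+00] F [ 0.4 -0.2 -0.4] w 0.0004147327693354113
```

View pics/c3.png

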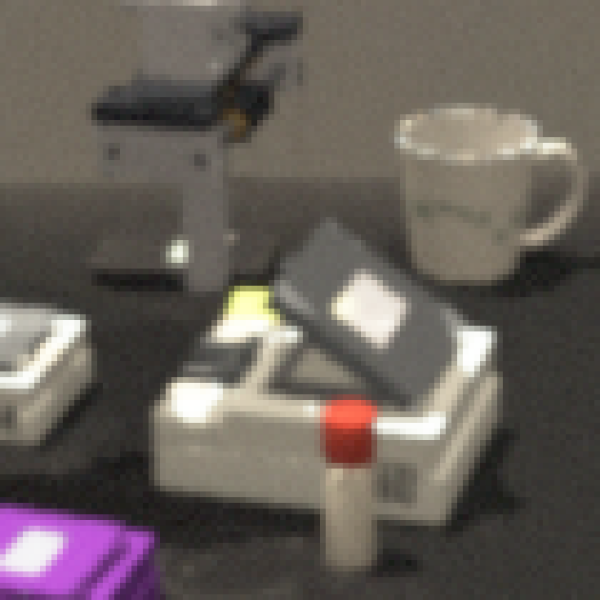

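The lid is ajar at about 0.6, with its front edge at about (300,260) in the crop. The fingers are ahead of it, with the tips about 20 mm below the edge. I'll push it back along its arc.

Request:
apply_moves(
  moves=[
    [[-0.4,0,0,0,1],[-0.65,0,0,0,1],[-0.76,0,0,0,1],[-0.9,0,-0.16,0,1],[-1.03,0,-0.32,0,1],[-1.18,0,-0.45,0,1],[-1.33,0,-0.58,0,1],[-1.51,0,-0.68,0,1],[-1.69,0,-0.78,0,1],[-1.88,0,-0.84,0,1]],
  ],
)

```text
time: 4.85
tool_pos: [0.5304, 0.1022, 0.3395]
ee_rot: [3.141, 0.0, 2.831]
wrist_force: [0.8, 0.3, -0.3]
width: 0.0005
finger_force: 0.1
```

Request:
apply_moves(
  moves=[
    [[-0.2,0,-0.06,0,1],[-0.4,0,-0.09,0,1],[-0.6,0,-0.1,0,1],[-0.78,0,-0.1,0,1],[-0.9,0,-0.1,0,1],[-0.98,0,-0.1,0,1],[-0.98,0,-0.1,0,1]],
  ],
)

```text
time: 5.72
tool_pos: [0.5754, 0.0878, 0.3439]
ee_rot: [-3.141, -0.005, 2.831]
wrist_force: [-5.1, 1.2, 2.2]
width: 0.0004
finger_force: 2.6
```

Run:
```python
from h import *
s=snap('side','s5');st()
cv2.imwrite('pics/c4.png',cv2.resize(s['image'][100:215,195:310],(600,600),interpolation=3)[:,:,::-1])
```

```text
t 5.775 tip printer mm [ 69.4   0.8 144.6] rot [-3.141 -0.005  2.831] F [-4.7  1.3  1.6] w 0.0005355467073323941
```

View pics/c4.png

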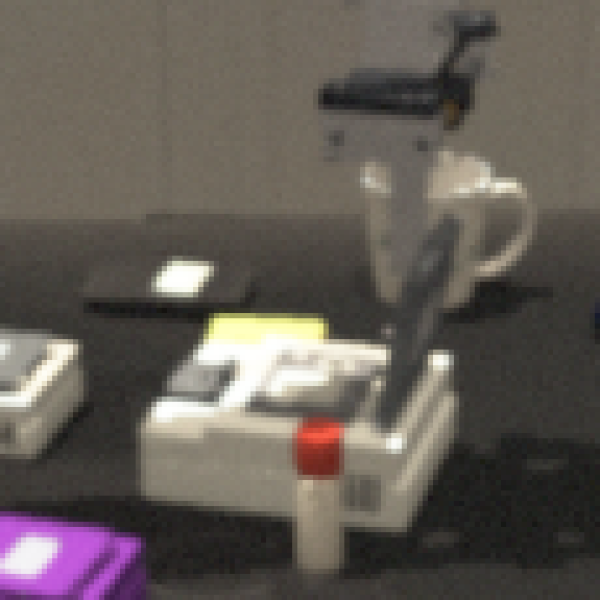

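The lid stands at its stop, with about 5 N of reaction, and the cassette is visible in the bay. I'll retreat and press the cassette.

Request:
apply_moves(
  moves=[
    [[0.1,0,0,0,1],[0.5,0,0,0,1],[1.0,0,0,0,1],[1.24,0,0.4,0,1],[1.24,0,1.0,0,1],[1.24,0,1.4,0,1],[1.24,0,1.5,0,1],[1.24,0,1.6,0,1],[1.24,0,1.68,0,1],[1.24,0,1.7,0,1]],
  ],
)

```text
time: 7.02
tool_pos: [0.5177, 0.1063, 0.2624]
ee_rot: [3.141, 0.003, 2.831]
wrist_force: [-5.2, -0.7, 11.7]
width: 0.0006
finger_force: 6.0
```

Run:
```python
from h import *
st()
```

```text
t 7.025 tip printer mm [ 8.8  0.7 63.2] rot [3.141e+00 3.000e-03 2.831e+00] F [-5.2 -0.7 11.7] w 0.000552327226409496
```

Request:
apply_moves(
  moves=[
    [[0,0,0.04,0,1],[0,0,0.08,0,1],[0,0,0.08,0,1]],
  ],
)

```text
time: 7.4
tool_pos: [0.518, 0.1068, 0.2594]
ee_rot: [3.138, 0.004, 2.831]
wrist_force: [-4.2, 0.3, 12.3]
width: 0.0004
finger_force: 6.0
```

Run:
```python
from h import *
st()
```

```text
t 7.4 tip printer mm [ 9.   1.3 60.2] rot [3.138 0.004 2.831] F [-4.2  0.3 12.3] w 0.0004204160121266067
```

Request:
apply_moves(
  moves=[
    [[0,0,0.06,0,1],[0,0,0.06,0,1],[0,0,0.06,0,1]],
  ],
)

```text
time: 7.78
tool_pos: [0.5179, 0.1069, 0.2593]
ee_rot: [3.138, 0.005, 2.831]
wrist_force: [-9.8, -0.3, 23.3]
width: 0.0006
finger_force: 11.9
```

Run:
```python
from h import *
st()
```

```text
t 7.775 tip printer mm [ 8.9  1.3 60.1] rot [3.138 0.005 2.831] F [-9.8 -0.3 23.3] w 0.000610032813453761
```

The cassette bottomed hard at 60 mm, so it is flush. Next I'll rise over the lid to come down behind it.

Request:
apply_moves(
  moves=[
    [[0,0,-0.2,0,1],[0,0,-1.0,0,1],[0,0,-2.0,0,1],[0,0,-2.8,0,1],[-0.8,0,-2.8,0,1],[-1.6,0,-2.8,0,1],[-2.26,0,-2.8,0,1],[-2.3,0,-2.4,0,1],[-2.3,0,-1.8,0,1],[-2.3,0,-1.7,0,1]],
  ],
)

```text
time: 9.02
tool_pos: [0.6255, 0.0716, 0.3333]
ee_rot: [-3.14, -0.007, 2.831]
wrist_force: [-0.4, -0.3, -0.0]
width: 0.0003
finger_force: 0.0
```

Run:
```python
from h import *
s=snap('side','s6');st()
cv2.imwrite('pics/c5.png',cv2.resize(s['image'][100:215,195:310],(600,600),interpolation=3)[:,:,::-1])
```

```text
t 9.075 tip printer mm [122.3   0.8 135.2] rot [-3.14  -0.005  2.831] F [-0.8 -0.9  0.9] w 0.0005111579519698717
```

View pics/c5.png

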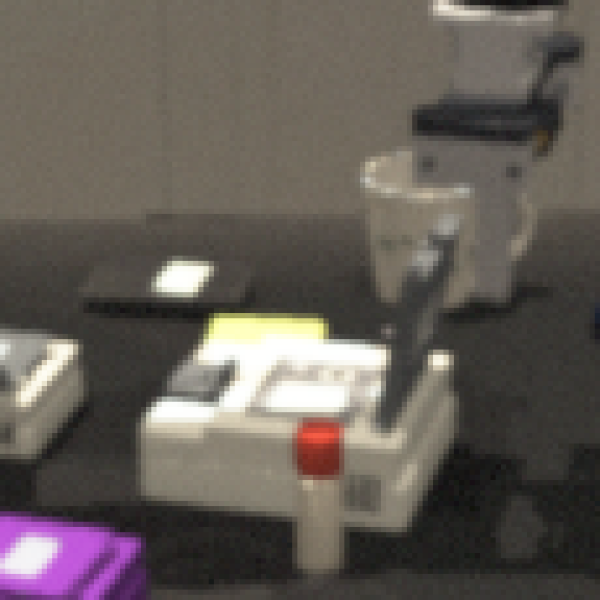

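The cassette is flush, the lid still leans back, and the fingers are behind it. I'll push it forward.

Request:
apply_moves(
  moves=[
    [[0.4,0,0,0,1],[0.6,0,0,0,1],[0.8,0,0,0,1],[0.95,0,0,0,1],[1.1,0,0,0,1],[1.25,0,0,0,1],[1.4,0,0,0,1],[1.55,0,0,0,1],[1.65,0,0,0,1],[1.65,0,0,0,1]],
  ],
)

```text
time: 10.32
tool_pos: [0.548, 0.0966, 0.3372]
ee_rot: [3.141, 0.0, 2.831]
wrist_force: [0.1, -0.6, -0.5]
width: 0.0005
finger_force: 0.0
```

Request:
apply_moves(
  moves=[
    [[0.1,0,-0.2,0,1],[0.4,0,-0.3,0,1],[0.83,0,-0.3,0,1],[0.83,0,-0.3,0,1]],
  ],
)

```text
time: 10.82
tool_pos: [0.5076, 0.1097, 0.3531]
ee_rot: [3.141, 0.001, 2.832]
wrist_force: [0.6, -0.5, 0.4]
width: 0.0006
finger_force: 0.0
```

Run:
```python
from h import *
s=snap('side','s7');st()
cv2.imwrite('pics/c6.png',cv2.resize(s['image'][100:215,195:310],(600,600),interpolation=3)[:,:,::-1])
```

```text
t 10.875 tip printer mm [ -1.1   0.7 153.7] rot [3.141e+00 2.000e-03 2.831e+00] F [-0.1 -0.3  0. ] w 0.0008437554922276868
```

View pics/c6.png

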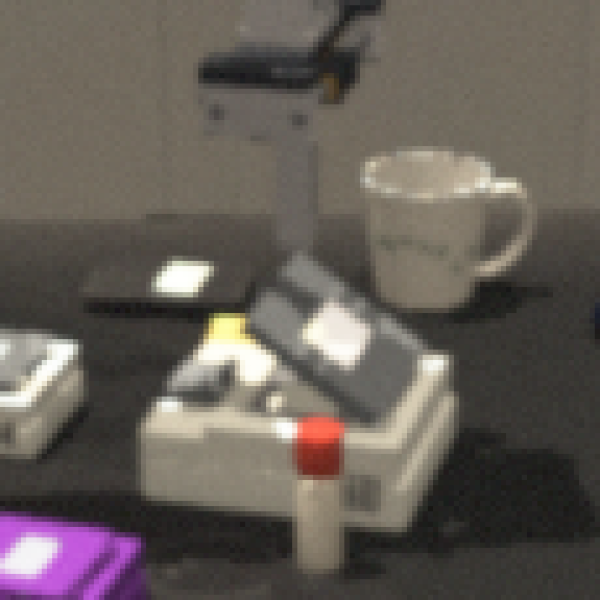

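The lid has dropped to its ajar position. The fingertips are above its front part, so I'll press it down along its arc.

Request:
apply_moves(
  moves=[
    [[0,0,0.5,0,1],[0.02,0,0.72,0,1],[0.12,0,0.92,0,1],[0.25,0,1.13,0,1],[0.33,0,1.35,0,1],[0.38,0,1.5,0,1],[0.38,0,1.6,0,1],[0.38,0,1.64,0,1],[0.38,0,1.68,0,1],[0.38,0,1.68,0,1]],
  ],
)

```text
time: 12.12
tool_pos: [0.4906, 0.1152, 0.271]
ee_rot: [3.141, 0.001, 2.831]
wrist_force: [-4.5, -0.8, 13.7]
width: 0.0
finger_force: 6.9
```

Run:
```python
from h import *
st()
```

```text
t 12.125 tip printer mm [-19.7   0.8  71.8] rot [3.141e+00 1.000e-03 2.831e+00] F [-4.5 -0.8 13.7] w 3.5915134493232114e-05
```

Request:
apply_moves(
  moves=[
    [[0,0,0.04,0,1],[0,0,0.08,0,1],[0,0,0.08,0,1]],
  ],
)

```text
time: 12.5
tool_pos: [0.4905, 0.1152, 0.2705]
ee_rot: [3.14, 0.002, 2.831]
wrist_force: [-11.4, -0.4, 29.1]
width: 0.0004
finger_force: 14.3
```

Run:
```python
from h import *
st()
```

```text
t 12.5 tip printer mm [-19.8   0.8  71.3] rot [3.140e+00 2.000e-03 2.831e+00] F [-11.4  -0.4  29.1] w 0.0004040048179491589
```

The lid is hard down. I'll lift straight up and then away, and compare the lid with the initial image.

Request:
apply_moves(
  moves=[
    [[0,0,-0.2,0,1],[0,0,-1,0,1],[0,0,-2,0,1],[0,0,-2.8,0,1],[0.9,0.7,-2.8,0,1],[1.8,1.4,-2.8,0,1],[2.7,2.1,-2.8,0,1],[3.6,2.8,-2.8,0,1],[4.5,3.5,-2.8,0,1],[5.4,4.2,-2.8,0,1]],
  ],
)

```text
time: 13.75
tool_pos: [0.2963, 0.3987, 0.4031]
ee_rot: [-3.14, -0.001, 2.831]
wrist_force: [0.5, 0.7, 0.3]
width: 0.0004
finger_force: 0.0
```

Request:
apply_moves(
  moves=[
    [[1,0.8,0,0,1],[1.5,1.2,0,0,1],[1.5,1.2,0,0,1]],
  ],
)

```text
time: 14.12
tool_pos: [0.2432, 0.479, 0.4025]
ee_rot: [-3.139, -0.001, 2.835]
wrist_force: [0.4, 0.1, -0.8]
width: 0.0004
finger_force: 0.0
```

Run:
```python
from h import *
st()
for n in('side','top'):
    s=snap(n,'f'+n);a=np.load('pics/%s0.npz'%n[0])['image'].astype(int);i=s['image'].astype(int)
    r=(slice(150,215),slice(215,290)) if n=='side' else (slice(145,220),slice(190,265))
    d=abs(cv2.GaussianBlur(i.astype('float32'),(0,0),1)-cv2.GaussianBlur(a.astype('float32'),(0,0),1)).mean(2)[r]
    print(n,'now-vs-start',d.mean(),d.max(),np.transpose(np.nonzero(d>45)).tolist()[:12])
    if n=='side':
        e=abs(np.load('pics/s7.npz')['image'].astype(int)-a).mean(2)[r];print('ajar-vs-start',e.mean(),e.max())
        print(np.c_[np.round(d[::5,::6]).astype(int)])
```

```text
t 14.125 tip printer mm [-367.   270.9  203.3] rot [-3.139e+00 -1.000e-03  2.835e+00] F [ 0.4  0.1 -0.8] w 0.0003535591953116948
side now-vs-start 2.108478 79.640724 [[0, 11], [0, 12], [0, 13], [0, 14], [0, 15], [0, 16], [0, 17], [0, 18], [0, 19], [1, 10], [1, 11], [1, 12]]
ajar-vs-start 21.165264957264956 181.0
[[23 29 59 58  1  0  2  1  1  0  0  0  0]
 [ 6 33 63  7  0  0  1  0  1  1  1  0  2]
 [ 5  9  5  0  0  0  0  0  1  0  1  0  2]
 [22  6  1  1  0  0  0  2  0  0  0  1  1]
 [ 1  0  1  0  1  1  0  0  0  0  0  0  1]
 [ 2  1  1  1  0  0  0  1  0  0  0  0  2]
 [ 0  1  0  0  0  1  0  2  0  1  0  1  1]
 [ 1  0  0  0  0  1  0  1  0  0  0  1  0]
 [ 0  1  1  0  2  0  0  0  1  0  0  1  1]
 [ 1  1  1  0  1  0  0  0  1  0  1  1  1]
 [ 0  1  0  1  1  0  0  0  0  0  1  0  0]
 [ 0  1  0  1  1  1  0  1  1  1  1  1  0]
 [ 1  0  0  1  1  0  1  0  0  1  0  1  0]]
top now-vs-start 0.59553283 4.069224 []
```

```bash
python3 -c "
from h import *
print(ticket.close_job())"
```

```text
the job is handed in; nothing more can be done
None
```

I pressed the cassette home and shut the lid, then handed the job in at about 14 s. The final pictures show the closed printer as it was at the start, and I know of nothing else being touched. `close_job` gave no verdict.

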